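# Slide box down the scanner's loading lane

### The job

Push the blue slide box with the fingertips, without gripping or lifting it, along the black plate and down the lane between the two aluminium guide rails until it sits square against the end stop, then move clear. Neither the box nor the robot may touch either rail, so line the box up before it enters, and push it at a calm pace because it is full of glass slides. Leave everything else where it stands.

Things in the scene. Friction and masses are not known exactly. Their poses are not given: they have to be found in the camera images.
- loader: Fixed loading lane: a black plate 190 (its x) x 460 (its y) x 12 mm, flat on the table; origin at the centre of its underside. The lane runs along its +y, centred on x = 0 (thin white line). y = -230 to -50 mm is an open apron; a yellow line at y = -50 mm marks the mouth; from there to y = +202 mm it runs between two rails, 118 mm clear.
- lane_mouth (a point): Middle of the yellow line at the lane's mouth, on the plate's top: loader x = 0, y = -50, z = 12 mm.
- lane_stop (a point): Foot of the end stop's face, in the middle of the lane on the plate's top: loader x = 0, y = +190, z = 12 mm. The stop is rigid, black with an orange top, 118 mm wide, 38 mm high above the plate; its face looks back down the lane to the mouth.
- rail_near: Low aluminium guide rail on the lane's -x side (towards the robot), 12 mm wide, 252 mm long, 14 mm high, standing on the plate (so its top is 26 mm above the table). Origin: centre of its underside, at loader x = -65, y = +76, z = 12 mm. Its inner face is at loader x = -59 mm.
- rail_far: The same rail on the lane's +x side: origin at loader x = +65, y = +76, z = 12 mm; inner face at loader x = +59 mm.
- slide_box: Loose blue plastic slide box with a white seam and a paper label on top, 92 (its x) x 100 (its y) x 45 mm high, about 0.25 to 0.5 kg. Origin: centre of its underside. It starts on the apron, with its +y roughly along the lane but a little turned and off to one side. Home against the stop its origin is at loader y = +140 mm.
- oil_bottle: Bystander, loose: small amber glass bottle with black cap, 30 mm wide, 70 mm tall. Origin: centre of its underside.
- objective: Bystander, loose: steel microscope objective standing on its thread end, 33 mm wide, 50 mm tall. Origin: centre of its underside.
- petri_dish: Bystander, loose: clear open dish, 84 mm wide, 16 mm tall. Origin: centre of its underside.
- marker: Bystander, loose: red marker pen lying down, 130 x 14 x 12 mm, long along its own x. Origin: centre of its underside.
- spare_box: Bystander, loose: small white slide box, 50 x 85 x 30 mm. Origin: centre of its underside.
- stain_jar: Bystander, loose: green glass jar, 56 mm wide, 70 mm tall. Origin: centre of its underside.
- wash_bottle: Bystander, loose: white plastic bottle with red cap, 64 mm wide, 150 mm tall. Origin: centre of its underside.
There are look-alikes about, which are no part of the job. Of the things like the slide_box, leave any that is orange or pink; of the rest the smaller one is meant.

How it is judged:
On the way:
1. the slide box is fully inside the lane, flat on the plate (y of slide_box in the frame of loader above 0.005 m and z of slide_box in the frame of loader below 0.016 m and x of slide_box in the frame of loader between -0.0125 and 0.0125 m), for 0.1 s.
At the end, for the whole second after the job is handed in: The slide box rests flat on the plate between the rails, its leading face within 5 mm of the end stop, within 12.5 mm of the lane's middle and square with the lane within 0.07 rad (4 degrees), at rest (y of slide_box in the frame of loader between 0.135 and 0.144 m and x of slide_box in the frame of loader between -0.0125 and 0.0125 m and z of slide_box in the frame of loader between 0.009 and 0.015 m and angle between the y axis of slide_box and the y axis of loader, either way round below 0.07 rad and angle between slide_box's own z axis and vertical below 0.05 rad and linear speed of slide_box below 0.01 m/s); the robot touches nothing.
It fails at once if a guide rail is touched, by the box or by the robot (contact force between any of rail_near, rail_far and anything else above 0.3 N).
It fails at once if the slide box is lifted more than 10 mm off the plate or tipped by more than 0.2 rad (z of slide_box in the frame of loader above 0.022 m or angle between slide_box's own z axis and vertical above 0.2 rad).
It fails at once if the slide box is shot along faster than 0.4 m/s (linear speed of slide_box above 0.4 m/s).
It fails at once if a bystander is moved more than 15 mm (distance of any of oil_bottle, objective, petri_dish, marker, spare_box, stain_jar, wash_bottle from where it was at the start of the episode above 0.015 m).
It also fails if it takes over 51 s, if anything falls off the work surface, if the arm or the gripper's body presses on something with over 40 N, if the wrist force passes 120 N, or if a joint passes its speed limit or range.

### The arm

A 7-joint arm with a two-finger parallel gripper is mounted at the origin on the work surface. World frame = base frame: x ahead of the robot, y to its left, z up, the work surface at z = 0. Lengths are in m, angles in rad, forces in N, time in s.
With the tool pointing down it reaches from about 0.4 to 0.875 m from the base axis. Payload 19.3 kg.
Tool frame: the origin (TCP) lies at the very end of the fingers, on their centre line; the grasp point (between the pads) lies 19 mm behind it; z points along the fingers, y is the line along which they close (so a half turn about z gives the same grasp; the last joint's range is limited). The gripper opens to 85 mm and grips with 20 to 120 N. Pads are 22 mm wide; open, the fingers measure 114 mm over their backs; the gripper's body (76 mm by 85 mm) begins 54 mm behind the grasp point. The pads swing forward as they close: fully open they stand 13 mm farther back than shut.
Start: joints at [-1.347, 0.521, -0.036, 1.599, 0.021, 1.021, -0.113], TCP at [0.181, 0.598, 0.231] pointing down, gripper open.
Joint ranges: [-2.91, 2.91], [-0.3, 2.13], [-1.5, 1.42], [0.17, 2.43], [-1.26, 4.41], [0.16, 1.93], [-2.52, 2.52]. Speed limits (rad/s): [1.89, 1.89, 2.39, 2.39, 3.01, 3.01, 3.01].

### API

Orientations are given as [roll, pitch, yaw] about the fixed x, y, z axes, in that order (R = Rz(yaw) Ry(pitch) Rx(roll)).
In Python, from workcell import monitor, optics, job_done gives the robot as it stands.
- The arm moves only by the shell command python3 -m handwheel 'ROWS' [FORCE]. ROWS is JSON, a list of rows, each an object of numbers: "dx", "dy", "dz": the shift along the tool's x, y, z in cm; "wx", "wy", "wz": the turn, a rotation vector about the tool's x, y, z in rad; "claw": the opening in per cent of the stroke, from 0 (shut) to 100 (fully open). A call has 1 to 8 rows; each row shifts and turns the commanded pose from where the row before left it, along the tool's axes as they then stand; what a row does not reach is not made up. A row lasts 1/8 s, in which the tool goes at most 62.5 mm and 10.7 degrees, less where a joint would pass 70% of its speed; a pose out of reach is approached as far as the arm can. A call with a gripper value outside its range is refused whole. The fingers move at their own pace and stop on an object; FORCE is the grip in N (left out, the last holds). Time passes only in rows, so rows that do not move let the fingers close. It gives the time, the measured TCP pose, the force, the opening and the grip force at its end, in the units of the state.
- monitor.observe(): the state, without advancing time (a new reading comes with each control period).
- optics.grab_frame(name): name is "scene" or "top" or "wrist"; returns a dict with "frame" (384x512x3 uint8, blue, green, red), "fovy" (degrees; the focal length in pixels is half the picture's height over the tangent of half this angle, whatever the lens; pixels are square), "cx", "cy" (the principal point, pixels), "R" (3x3) and "t" (3): a world point X has camera coordinates R X + t. Camera axes: x right, y down, z forward; pixel columns grow to the right and rows downward; lengths in m; the calibration is good to about 2 mm. A picture is of the moment at which its call begins. There is no depth.
- job_done(): hands the job in; it is judged then, once.
Trained networks look in the newest picture that a camera, given by its name, has taken for a name from the list of things; names that differ only in an ending like _2 or _b are one class to them, and where a whole thing is asked for, a point or a joint stands for the part that bears it (a point fixed in the world has none). Each returns a list of dicts, best first, with "p" (0 to 1); they miss things now and then, are a little off and sometimes report something else, mostly with a low value. They report only what shows in the picture. A call takes as long as a camera call. They do not tell look-alikes from the thing itself.
- optics.masks_of(name, camera): "region" (384x512 bool, what is visible of it) and "rect" ([left, top, width, height] in pixels, round what is visible of it).
The state is a dict: "clock": time; "qpos": joint angles; "qd": joint speeds; "joint_efforts": joint torques, N m; "position": TCP position; "tool_rot": TCP orientation; "force": force on the tool from outside, world axes, zero at the start; "moment": the same for the moment, N m; "grip_width": finger opening in m; "finger_force": force on a finger pad.
Only numpy, scipy, OpenCV 4.12 (cv2) and the standard library are available. Lean on these libraries where they do the work, as an engineer would, in place of code of your own. Each camera call takes 0.05 s, during which the arm holds its last target. There are 200 camera calls.

## Working session

There is one attempt and no reset: what is moved stays moved. The work goes in short steps, Python scripts to look and compute and a shell command to move; the robot and the scene stay as the last step left them, time stands still between calls to the robot, and variables do not carry over. Pictures are saved under pics/ and viewed, at most 10 in all, crops included, and the job is handed in when it is done.

```bash
mkdir -p pics; ls
python3 - <<'E'
from workcell import monitor, optics
import cv2,numpy as np
s=monitor.observe();print({k:np.round(v,3).tolist() for k,v in s.items()})
for n in("scene","top"):
    f=optics.grab_frame(n);cv2.imwrite(f"pics/{n}0.png",f["frame"]);print(n,f["fovy"],f["cx"],f["cy"],np.round(f["R"],4).tolist(),np.round(f["t"],4).tolist())
    for o in("slide_box","loader","rail_near","rail_far"):
        print(o,[(round(d["p"],2),d["rect"]) for d in optics.masks_of(o,n)])
E
```

```text
pics
{'clock': 0.0, 'qpos': [-1.347, 0.522, -0.036, 1.6, 0.021, 1.021, -0.113], 'qd': [0.0, -0.0, 0.0, 0.0, 0.0, 0.002, -0.001], 'joint_efforts': [-0.002, -92.712, 1.98, -36.993, 0.018, 0.009, 0.0], 'position': [0.181, 0.598, 0.231], 'tool_rot': [-3.14, 0.0, 2.848], 'force': [1.212, 0.25, -0.532], 'moment': [0.046, 0.03, -0.001], 'finger_force': 0.0, 'grip_width': 0.085}
scene 47.16559950992068 260.06493699480626 189.8733065287838 [[-0.4901, 0.8715, 0.0188], [0.6061, 0.3562, -0.7112], [-0.6265, -0.3371, -0.7027]] [0.323, -0.2702, 1.6117]
slide_box [(0.98, [288.7, 148.8, 42.7, 38.0]), (0.97, [224.2, 168.4, 44.2, 41.0]), (0.92, [353.9, 157.6, 66.1, 59.5]), (0.72, [236.6, 118.1, 51.2, 44.0])]
loader [(0.84, [201.1, 176.4, 175.1, 110.7])]
rail_near [(0.75, [282.6, 194.6, 70.8, 41.7])]
rail_far [(0.6, [256.0, 217.6, 80.2, 56.3])]
top 52.6221244055228 251.67343541046807 187.67292124069576 [[-0.0274, -0.9995, 0.0139], [-0.9949, 0.0259, -0.0973], [0.0969, -0.0165, -0.9952]] [-0.0664, 0.5193, 1.1671]
slide_box [(0.77, [243.8, 161.2, 36.1, 38.8]), (0.72, [117.0, 229.5, 63.8, 61.7]), (0.58, [204.1, 226.4, 43.1, 37.3]), (0.57, [265.1, 228.1, 48.7, 52.7]), (0.38, [152.7, 105.7, 28.0, 23.7]), (0.35, [148.3, 184.6, 79.1, 8.4])]
loader [(0.6, [140.2, 133.2, 154.7, 78.6])]
rail_near [(0.89, [147.9, 181.9, 80.6, 13.0]), (0.3, [375.5, 211.0, 31.2, 22.9])]
rail_far [(0.8, [153.1, 143.6, 78.4, 12.4]), (0.69, [141.9, 136.1, 150.8, 74.5])]
```

Run:
```python
import cv2
a=cv2.imread("pics/top0.png");cv2.imwrite("pics/top1.png",cv2.resize(a[90:310,90:420],None,fx=2.4,fy=2.4,interpolation=cv2.INTER_CUBIC))
```

```text
(no output)
```

View pics/top1.png

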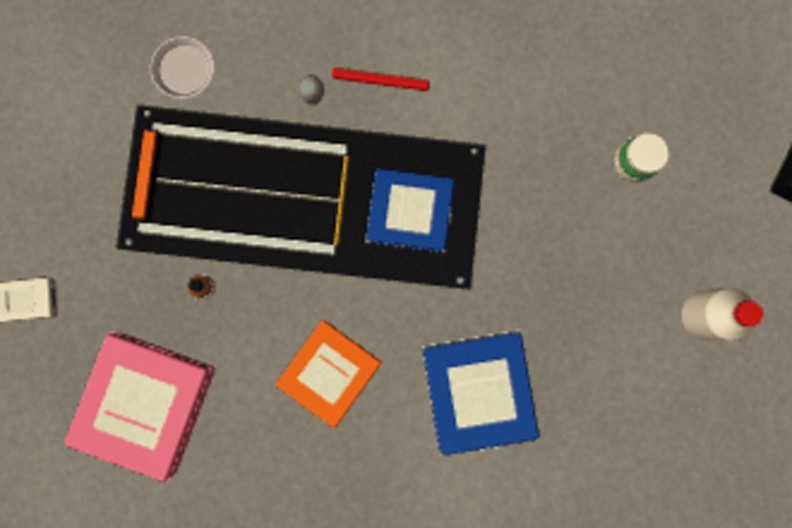

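View pics/scene0.png

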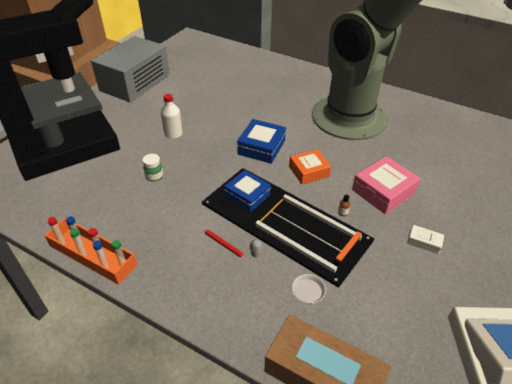

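The slide box is the small blue one on the plate, at top-camera px (261,177). The larger blue box (px ~290,254), the orange one (227,245) and the pink one (148,260) are look-alikes. Next I measure the poses.

```bash
cat > h.py <<'E'
from workcell import monitor, optics
import cv2,numpy as np
from scipy.optimize import least_squares
def proj(f,P):
    c=np.asarray(P)@np.array(f["R"]).T+f["t"];F=192/np.tan(np.radians(f["fovy"])/2)
    return c[:,:2]/c[:,2:]*F+[f["cx"],f["cy"]]
def pts(p,L):  # planar pose, local points
    c,s=np.cos(p[2]),np.sin(p[2]);L=np.asarray(L,float)
    return np.c_[p[0]+c*L[:,0]-s*L[:,1],p[1]+s*L[:,0]+c*L[:,1],L[:,2]]
def cube(a,b,z0,z1): return [(i*a/2,j*b/2,z) for i in(-1,1) for j in(-1,1) for z in(z0,z1)]
U=4
def cont(m):
    c=max(cv2.findContours(m.astype(np.uint8),cv2.RETR_EXTERNAL,cv2.CHAIN_APPROX_NONE)[0],key=cv2.contourArea)
    return cv2.convexHull(c)[:,0]*1.0,c[:,0]
def fit(f,m,L,p0):  # silhouette fit, m is mask in upsampled picture
    h,c=cont(m); 
    # resample hull
    hh=np.vstack([h,h[:1]]);q=np.vstack([np.linspace(a,b,max(2,int(np.hypot(*(b-a)))),endpoint=False) for a,b in zip(hh[:-1],hh[1:])])
    q=(q+.5)/U-.5
    def r(p):
        k=cv2.convexHull(proj(f,pts(p,L)).astype(np.float32))
        return [cv2.pointPolygonTest(k,(float(x),float(y)),True) for x,y in q]
    s=least_squares(r,p0,loss="soft_l1",f_scale=.5,diff_step=1e-3,x_scale=[.01,.01,.05]);return s.x,np.sqrt(np.mean(np.square(r(s.x))))
def up(f): 
    a=f["frame"];return cv2.resize(a,None,fx=U,fy=U,interpolation=cv2.INTER_CUBIC)
def window(shape,x0,y0,x1,y1):
    w=np.zeros(shape[:2],bool);w[y0*U:y1*U,x0*U:x1*U]=1;return w
def bluemask(a,w):
    h=cv2.cvtColor(a,cv2.COLOR_BGR2HSV)
    return (cv2.inRange(h,(100,120,50),(130,255,255))>0)&w
BOX=cube(.092,.1,.012,.057);PLATE=cube(.19,.46,0,.012)
def rel(L,b):
    c,s=np.cos(L[2]),np.sin(L[2]);d=b[:2]-L[:2];return np.array([c*d[0]+s*d[1],-s*d[0]+c*d[1],b[2]-L[2]])
E
python3 - <<'E'
from h import *
f=optics.grab_frame("top");a=up(f);hs=cv2.cvtColor(a,cv2.COLOR_BGR2HSV)
w=window(a.shape,136,130,298,214)
m=w&(a.max(2)<60)
L,e=fit(f,m,PLATE,[.6,.1,-.09]);print("loader top",L,e)
b,e=fit(f,bluemask(a,window(a.shape,235,150,290,205)),BOX,[.6,0,-.09]);print("box top",b,e,rel(L,b)*[1000,1000,57.3])
for n,P in(("loader",PLATE),("box",BOX)):
    print()
# check rails and stop in top image
def cen(m,z):
    M=cv2.moments(m.astype(np.uint8),True);u=np.array([M["m10"]/M["m00"],M["m01"]/M["m00"]]);return (u+.5)/U-.5
st=w&(cv2.inRange(hs,(5,150,120),(18,255,255))>0)
print("orange",cen(st,0),"pred",proj(f,pts(L,[(0,.196,.050)])))
ye=w&(cv2.inRange(hs,(19,120,80),(32,255,255))>0)
print("yellow",cen(ye,0),"pred",proj(f,pts(L,[(0,-.05,.012)])))
rl=w&(cv2.inRange(hs,(0,0,140),(180,70,255))>0)
n,_,S,C=cv2.connectedComponentsWithStats(rl.astype(np.uint8))
print([(S[i,4],(C[i]+.5)/U-.5) for i in range(1,n) if S[i,4]>1000],proj(f,pts(L,[(-.065,.076,.026),(.065,.076,.026)])))
f=optics.grab_frame("scene");a=up(f)
b2,e=fit(f,bluemask(a,window(a.shape,220,165,272,212)),BOX,b);print("box scene",b2,e)
m=window(a.shape,200,165,376,290)&(a.max(2)<60)
L2,e=fit(f,m,PLATE,L);print("loader scene",L2,e,rel(L2,b2)*[1000,1000,57.3])
E
```

```text
loader top [ 0.57269919  0.03035636 -0.1412383 ] 0.14799642209835048
box top [ 5.50638666e-01  9.62681213e-23 -4.85785279e-01] 21.99212077533688 [-17.56761734 -33.15952801 -19.74254195]


orange [149.82526525 163.19661804] pred [[150.13231662 162.17454706]]
yellow [231.5762 173.1112] pred [[231.59520929 173.1998044 ]]
[(np.int32(4558), array([194.00773366, 147.42540588])), (np.int32(5582), array([260.57976532, 176.71054282])), (np.int32(4685), array([187.88102988, 188.83113661]))] [[188.04484028 188.77428566]
 [193.48890726 147.25804648]]
box scene [ 5.78852414e-01  1.06763321e-19 -5.64718292e-01] 18.745298132972277
loader scene [ 0.57500425  0.030942   -0.14087041] 0.46280484177390024 [  8.15445572 -30.09518907 -24.28648371]
```

```bash
sed -i 's/s=least_squares(r,p0,/p0=np.array(p0);s=least_squares(lambda d:r(p0+(d-1)),[1.,1,1],/; s/return s.x,np.sqrt(np.mean(np.square(r(s.x))))/x=p0+s.x-1;return x,np.sqrt(np.mean(np.square(r(x))))/; s/diff_step=1e-3/diff_step=5e-4/' h.py
cat > look.py <<'E'
from h import *
def both():
    out=[]
    for n,w,bw in(("top",(136,130,298,214),(140,130,290,205)),("scene",(200,165,376,290),(220,165,372,280))):
        f=optics.grab_frame(n);a=up(f)
        b,e=fit(f,bluemask(a,window(a.shape,*bw)),BOX,B0 if 'B0' in globals() else [.555,-.08,-.1])
        out.append((n,b,e))
    return out
LT=np.array([.5727,.0304,-.1412]);LS=np.array([.5750,.0309,-.1409])
if __name__=="__main__":
    for n,b,e in both(): print(n,np.round(b,4),round(e,2),"rel mm,deg",np.round(rel(LT if n=="top" else LS,b)*[1000,1000,57.3],1))
    s=monitor.observe();print(s["clock"],np.round(s["position"],4),np.round(s["tool_rot"],3),np.round(s["force"],1),s["grip_width"])
E
python3 look.py
```

```text
top [ 0.5477 -0.1071 -0.1616] 0.25 rel mm,deg [  -5.4 -139.6   -1.2]
scene [ 0.5454 -0.1055 -0.1654] 1.78 rel mm,deg [ -10.2 -139.2   -1.4]
0.7 [0.181  0.5982 0.2313] [-3.142  0.     2.848] [ 0.5 -0.8 -1.1] 0.08542407726547456
```

```bash
python3 -m handwheel '[{"wz":0.177,"claw":45},{"wz":0.177,"claw":45},{"wz":0.177,"claw":45},{"wz":0.177,"claw":45},{"wz":0.177,"claw":45},{"wz":0.177,"claw":45},{"wz":0.177,"claw":45},{"wz":0.177,"claw":45}]'
```

```text
schema error: expected keys dx, dy, dz, wx, wy, wz, claw
```

```bash
python3 -m handwheel '[{"dx":0,"dy":0,"dz":0,"wx":0,"wy":0,"wz":0.177,"claw":45},{"dx":0,"dy":0,"dz":0,"wx":0,"wy":0,"wz":0.177,"claw":45},{"dx":0,"dy":0,"dz":0,"wx":0,"wy":0,"wz":0.177,"claw":45},{"dx":0,"dy":0,"dz":0,"wx":0,"wy":0,"wz":0.177,"claw":45},{"dx":0,"dy":0,"dz":0,"wx":0,"wy":0,"wz":0.177,"claw":45},{"dx":0,"dy":0,"dz":0,"wx":0,"wy":0,"wz":0.177,"claw":45},{"dx":0,"dy":0,"dz":0,"wx":0,"wy":0,"wz":0.177,"claw":45},{"dx":0,"dy":0,"dz":0,"wx":0,"wy":0,"wz":0.177,"claw":45}]'
cat > where.py <<'E'
from look import *
import sys
s=monitor.observe();p=np.array(s["position"]);r=rel(LT,np.r_[p[:2],s["tool_rot"][2]-np.pi/2])
print("clock",s["clock"],"pos",np.round(p,4),"TCP in loader mm",np.round(r[:2]*1000,1),"yaw err deg",round(np.degrees(r[2]),2),"force",np.round(s["force"],1),"grip",round(s["grip_width"],4),"q",np.round(s["qpos"],2))
E
python3 where.py
```

```text
clock: 1.7
position: [0.1809, 0.5982, 0.2313]
tool_rot: [-3.142, -0.0, 1.426]
force: [-0.9, -0.0, 0.5]
grip_width: 0.0384
finger_force: 0.0
clock 1.7 pos [0.1809 0.5982 0.2313] TCP in loader mm [-467.8  507.1] yaw err deg -0.2 force [-0.9 -0.   0.5] grip 0.0384 q [-1.58  0.54  0.31  1.61 -0.19  1.02 -1.35]
```

```bash
python3 -m handwheel '[{"dx":-4.4,"dy":3.9,"dz":0,"wx":0,"wy":0,"wz":0,"claw":45},{"dx":-4.4,"dy":3.9,"dz":0,"wx":0,"wy":0,"wz":0,"claw":45},{"dx":-4.4,"dy":3.9,"dz":0,"wx":0,"wy":0,"wz":0,"claw":45},{"dx":-4.4,"dy":3.9,"dz":0,"wx":0,"wy":0,"wz":0,"claw":45},{"dx":-4.4,"dy":3.9,"dz":0,"wx":0,"wy":0,"wz":0,"claw":45},{"dx":-4.4,"dy":3.9,"dz":0,"wx":0,"wy":0,"wz":0,"claw":45},{"dx":-4.4,"dy":3.9,"dz":0,"wx":0,"wy":0,"wz":0,"claw":45},{"dx":-4.4,"dy":3.9,"dz":0,"wx":0,"wy":0,"wz":0,"claw":45}]' && python3 -m handwheel '[{"dx":-4.8,"dy":1.9,"dz":0,"wx":0,"wy":0,"wz":0,"claw":45},{"dx":-4.8,"dy":1.9,"dz":0,"wx":0,"wy":0,"wz":0,"claw":45},{"dx":-4.8,"dy":1.9,"dz":0,"wx":0,"wy":0,"wz":0,"claw":45},{"dx":-4.8,"dy":1.9,"dz":0,"wx":0,"wy":0,"wz":0,"claw":45},{"dx":-4.8,"dy":1.9,"dz":0,"wx":0,"wy":0,"wz":0,"claw":45},{"dx":-4.8,"dy":1.9,"dz":0,"wx":0,"wy":0,"wz":0,"claw":45},{"dx":-4.8,"dy":1.9,"dz":0,"wx":0,"wy":0,"wz":0,"claw":45},{"dx":-4.8,"dy":1.9,"dz":0,"wx":0,"wy":0,"wz":0,"claw":45}]'; python3 where.py
```

```text
clock: 2.7
position: [0.4421, 0.2048, 0.2316]
tool_rot: [3.141, -0.001, 1.432]
force: [0.5, 0.0, 0.3]
grip_width: 0.0386
finger_force: 0.0
clock: 3.7
position: [0.5389, -0.1965, 0.2314]
tool_rot: [3.141, -0.0, 1.432]
force: [0.8, 1.3, 0.7]
grip_width: 0.0383
finger_force: 0.0
clock 3.7 pos [ 0.5389 -0.1965  0.2314] TCP in loader mm [  -1.6 -229.5] yaw err deg 0.14 force [0.8 1.3 0.7] grip 0.0383 q [-0.11  0.49  0.51  1.76 -0.28  0.97  0.37]
```

Run:
```python
from look import *
f=optics.grab_frame("wrist");im=f["frame"].copy()
b=np.array([.5477,-.1071,-.1616])
for P,L in((b,BOX),(LT,PLATE),(LT,[(0,-.05,.012),(-.059,-.05,.026),(.059,-.05,.026),(0,.19,.012)])):
    for u in proj(f,pts(P,L)):
        if abs(u).max()<2000: cv2.circle(im,(int(u[0]),int(u[1])),3,(0,255,0),-1)
cv2.imwrite("pics/w1.png",im)
```

```text
(no output)
```

View pics/w1.png

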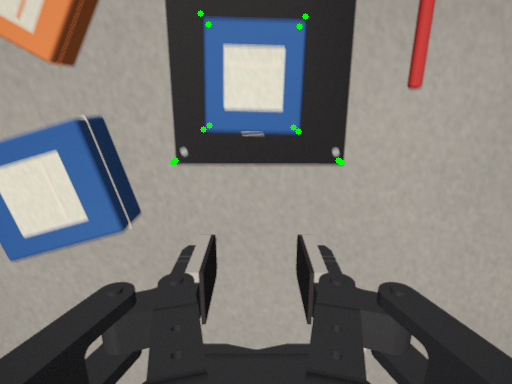

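Run:
```python
from look import *
f=optics.grab_frame("wrist");a=up(f)
b,e=fit(f,bluemask(a,window(a.shape,185,0,320,145)),BOX,[.5477,-.1071,-.1616]);print("box wrist",b,e)
# plate side edges: dark/bright transition per row, rows 20..150
g=cv2.cvtColor(f["frame"],cv2.COLOR_BGR2GRAY).astype(int)
q=[]
for r in range(10,150,4):
    row=g[r]; i=[c for c in range(155,200) if row[c]>=65>row[c+1]]; j=[c for c in range(330,370) if row[c]<65<=row[c+1]]
    if i and j:
        q+= [(0,r,i[0]+(row[i[0]]-65)/(row[i[0]]-row[i[0]+1])),(1,r,j[-1]+(65-row[j[-1]])/(row[j[-1]+1]-row[j[-1]]))]
for c in range(200,320,5):
    col=g[:,c]; k=[r for r in range(150,180) if col[r]<65<=col[r+1]]
    if k:q.append((2,c,k[0]+.5))
F=192/np.tan(np.radians(f["fovy"])/2);R=np.array(f["R"]);C=-R.T@f["t"]
def gnd(u,v,z):
    d=R.T@[(u-f["cx"])/F,(v-f["cy"])/F,1];return (C+d*(z-C[2])/d[2])
def res(d):
    p=np.r_[LT]+d-1;o=[]
    for k,s,t in q:
        w=gnd(*((t,s) if k<2 else (s,t)),.012 if k<2 else .012);x=rel(p,np.r_[w[:2],0])
        o.append(x[0]+.095 if k==0 else x[0]-.095 if k==1 else x[1]+.23)
    return o
s=least_squares(res,[1.,1,1],loss="soft_l1",f_scale=.001);L=LT+s.x-1
print("loader wrist",L,"rms mm",1000*np.sqrt(np.mean(np.square(res(s.x)))),len(q),"rel",rel(L,b)*[1000,1000,57.3])
p=monitor.observe();print("tcp",rel(L,np.r_[p["position"][:2],p["tool_rot"][2]-np.pi/2])*[1000,1000,57.3], "lookT->lane line dir")
```

```text
box wrist [ 0.54794756 -0.10824097 -0.16547548] 0.39493552073363136
loader wrist [ 0.57437041  0.03030221 -0.14294371] rms mm 0.9401144658283038 94 rel [  -6.4168578  -140.89429668   -1.29106995]
tcp [-2.75330070e+00 -2.33708457e+02 -1.09676123e-01] lookT->lane line dir
```

```bash
sed -i 's/^LT=.*/LT=np.array([.5737,.0304,-.1420]);LS=np.array([.5750,.0309,-.1409])/' look.py; python3 -m handwheel '[{"dx":0,"dy":-0.4,"dz":4.5,"wx":0,"wy":0,"wz":0,"claw":45},{"dx":0,"dy":0,"dz":5,"wx":0,"wy":0,"wz":0,"claw":45},{"dx":0,"dy":0,"dz":5,"wx":0,"wy":0,"wz":0,"claw":45},{"dx":0,"dy":0,"dz":4,"wx":0,"wy":0,"wz":0,"claw":45},{"dx":0,"dy":0,"dz":2,"wx":0,"wy":0,"wz":0,"claw":45},{"dx":0,"dy":0,"dz":0,"wx":0,"wy":0,"wz":0,"claw":45}]'; python3 where.py
```

```text
clock: 4.55
position: [0.5343, -0.1943, 0.0259]
tool_rot: [-3.14, -0.0, 1.432]
force: [0.4, -0.5, 0.7]
grip_width: 0.0383
finger_force: 0.0
clock 4.55 pos [ 0.5343 -0.1943  0.0259] TCP in loader mm [  -7.2 -228.1] yaw err deg 0.17 force [ 0.4 -0.5  0.7] grip 0.0383 q [ 0.01  0.77  0.34  1.89 -0.45  0.56  0.51]
```

```bash
python3 -m handwheel '[{"dx":0.7,"dy":0,"dz":0,"wx":0,"wy":0,"wz":0,"claw":45},{"dx":0.7,"dy":0,"dz":0,"wx":0,"wy":0,"wz":0,"claw":45},{"dx":0.5,"dy":0,"dz":0,"wx":0,"wy":0,"wz":0,"claw":45},{"dx":0.4,"dy":0,"dz":0,"wx":0,"wy":0,"wz":0,"claw":45},{"dx":0.4,"dy":0,"dz":0,"wx":0,"wy":0,"wz":0,"claw":45},{"dx":0.4,"dy":0,"dz":0,"wx":0,"wy":0,"wz":0,"claw":45}]'; python3 where.py; python3 look.py
```

```text
clock: 5.3
position: [0.539, -0.164, 0.0265]
tool_rot: [3.141, 0.001, 1.431]
force: [0.0, -2.5, 1.8]
grip_width: 0.0383
finger_force: 1.5
clock 5.3 pos [ 0.539  -0.164   0.0265] TCP in loader mm [  -6.8 -197.4] yaw err deg 0.14 force [ 0.  -2.5  1.8] grip 0.0383 q [-0.05  0.76  0.34  1.91 -0.46  0.55  0.46]
top [ 0.5457 -0.1039 -0.1103] 3.84 rel mm,deg [  -8.7 -136.9    1.8]
scene [ 0.5457 -0.1007 -0.1383] 1.74 rel mm,deg [ -10.5 -134.4    0.2]
5.4 [ 0.539  -0.1635  0.0263] [ 3.141 -0.     1.432] [-0.2 -0.2  0.4] 0.038565820084278245
```

```bash
python3 -m handwheel '[{"dx":0.5,"dy":0.1,"dz":0,"wx":0,"wy":0,"wz":0,"claw":45},{"dx":0.5,"dy":0.1,"dz":0,"wx":0,"wy":0,"wz":0,"claw":45},{"dx":0.5,"dy":0.1,"dz":0,"wx":0,"wy":0,"wz":0,"claw":45},{"dx":0.5,"dy":0.1,"dz":0,"wx":0,"wy":0,"wz":0,"claw":45},{"dx":0.4,"dy":0.1,"dz":0,"wx":0,"wy":0,"wz":0,"claw":45},{"dx":0.3,"dy":0.1,"dz":0,"wx":0,"wy":0,"wz":0,"claw":45}]'; python3 where.py; python3 look.py
python3 - <<'E'
from look import *
o=[]
for n,(x,y,X,Y) in(("top",(130,120,310,220)),("scene",(195,160,380,290)),("wrist",(0,0,512,384))):
    f=optics.grab_frame(n)["frame"][y:Y,x:X];o.append(cv2.resize(f,(396,int(396*f.shape[0]/f.shape[1]))))
h=max(o[0].shape[0]+o[1].shape[0],o[2].shape[0]);c=np.zeros((h,792,3),np.uint8);c[:o[0].shape[0],:396]=o[0];c[o[0].shape[0]:o[0].shape[0]+o[1].shape[0],:396]=o[1];c[:o[2].shape[0],396:]=o[2];cv2.imwrite("pics/m1.png",c)
E
```

```text
clock: 6.15
position: [0.5486, -0.1375, 0.0263]
tool_rot: [-3.141, -0.0, 1.432]
force: [-1.0, -2.3, 3.0]
grip_width: 0.0385
finger_force: 1.4
clock 6.15 pos [ 0.5486 -0.1375  0.0263] TCP in loader mm [  -1.1 -169.8] yaw err deg 0.18 force [-1.  -2.3  3. ] grip 0.0385 q [-0.1   0.76  0.35  1.9  -0.46  0.55  0.42]
top [ 0.5549 -0.0779 -0.1185] 2.77 rel mm,deg [  -3.3 -109.9    1.3]
scene [ 0.5548 -0.0748 -0.1323] 1.82 rel mm,deg [  -5.2 -107.5    0.5]
6.25 [ 0.5488 -0.1372  0.0263] [-3.142 -0.     1.432] [-0.   0.2  0.6] 0.038545596494184466
```

View pics/m1.png

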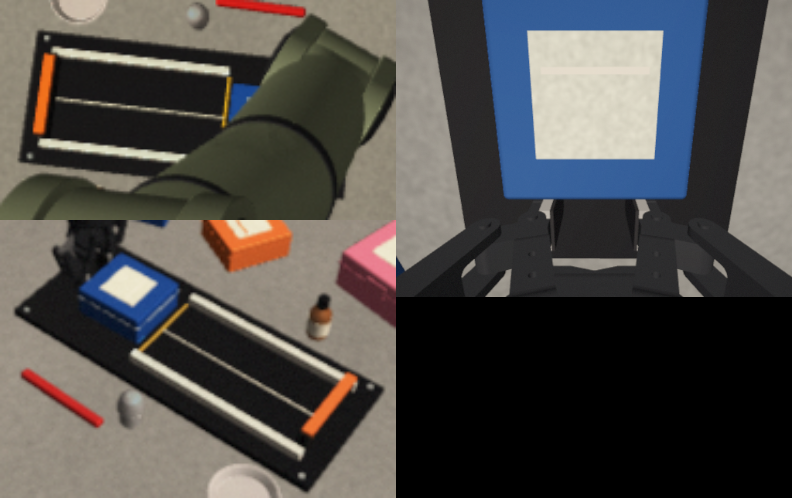

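```bash
cat > wr.py <<'E'
from look import *
def run():
    f=optics.grab_frame("wrist");a=f["frame"];h=cv2.cvtColor(a,cv2.COLOR_BGR2HSV);g=cv2.cvtColor(a,cv2.COLOR_BGR2GRAY)
    F=192/np.tan(np.radians(f["fovy"])/2);R=np.array(f["R"]);C=-R.T@f["t"]
    def gnd(u,v,z):
        d=R.T@[(u-f["cx"])/F,(v-f["cy"])/F,1];return (C+d*(z-C[2])/d[2])[:2]
    bl=cv2.inRange(h,(100,100,40),(130,255,255))>0
    B=[];P=[]
    for r in range(5,245,4):
        c=np.where(bl[r,60:460])[0]+60
        if len(c)>30: B.append((r,c[0]-.5,c[-1]+.5))
        l=c[0] if len(c)>30 else 256; rr=c[-1] if len(c)>30 else 256
        i=np.where(g[r,:l]>70)[0]; j=np.where(g[r,rr:]>70)[0]
        if len(i) and len(j): P.append((r,i[-1]+.5,rr+j[0]-.5))
    for n,E,z,W in(("box",B,.057,92),("plate",P,.012,190)):
        l=np.array([rel(LT,np.r_[gnd(e[1],e[0],z),0])[:2] for e in E])*1000;q=np.array([rel(LT,np.r_[gnd(e[2],e[0],z),0])[:2] for e in E])*1000
        w=q[:,0]-l[:,0];k=abs(w-W)<6
        if k.sum()<5: print(n,"few",k.sum(),np.round(w[:5]));continue
        m=(l+q)[k]/2;s,o=np.polyfit(m[:,1],m[:,0],1);print(n,"rows",k.sum(),"width",w[k].mean().round(1),"mid x",m[:,0].mean().round(1),"at y",m[:,1].mean().round(0),"ang deg",-np.degrees(s).round(2))
run()
E
python3 wr.py
```

```text
box rows 60 width 90.0 mid x -0.8 at y -109.0 ang deg 0.21
plate rows 59 width 188.6 mid x 0.8 at y -112.0 ang deg 0.08
```

```bash
python3 -m handwheel '[{"dx":0.6,"dy":0.03,"dz":0,"wx":0,"wy":0,"wz":0,"claw":45},{"dx":0.9,"dy":0.03,"dz":0,"wx":0,"wy":0,"wz":0,"claw":45},{"dx":1,"dy":0.03,"dz":0,"wx":0,"wy":0,"wz":0,"claw":45},{"dx":1,"dy":0.03,"dz":0,"wx":0,"wy":0,"wz":0,"claw":45},{"dx":1,"dy":0.03,"dz":0,"wx":0,"wy":0,"wz":0,"claw":45},{"dx":1,"dy":0.03,"dz":0,"wx":0,"wy":0,"wz":0,"claw":45},{"dx":0.8,"dy":0.02,"dz":0,"wx":0,"wy":0,"wz":0,"claw":45},{"dx":0.5,"dy":0,"dz":0,"wx":0,"wy":0,"wz":0,"claw":45}]'; python3 where.py; python3 wr.py
```

```text
clock: 7.45
position: [0.56, -0.0703, 0.0263]
tool_rot: [3.142, 0.0, 1.432]
force: [-0.5, -1.6, 0.2]
grip_width: 0.0382
finger_force: 1.0
clock 7.45 pos [ 0.56   -0.0703  0.0263] TCP in loader mm [   0.7 -101.6] yaw err deg 0.18 force [-0.5 -1.6  0.2] grip 0.0382 q [-0.23  0.76  0.36  1.91 -0.48  0.56  0.31]
box rows 60 width 89.7 mid x 1.0 at y -40.0 ang deg 0.3
plate rows 24 width 188.6 mid x 0.8 at y -77.0 ang deg 0.04
```

```bash
python3 -m handwheel '[{"dx":0.6,"dy":0,"dz":0,"wx":0,"wy":0,"wz":0,"claw":45},{"dx":1,"dy":0,"dz":0,"wx":0,"wy":0,"wz":0,"claw":45},{"dx":1.2,"dy":0,"dz":0,"wx":0,"wy":0,"wz":0,"claw":45},{"dx":1.2,"dy":0,"dz":0,"wx":0,"wy":0,"wz":0,"claw":45},{"dx":1.2,"dy":0,"dz":0,"wx":0,"wy":0,"wz":0,"claw":45},{"dx":1.2,"dy":0,"dz":0,"wx":0,"wy":0,"wz":0,"claw":45},{"dx":0.9,"dy":0,"dz":0,"wx":0,"wy":0,"wz":0,"claw":45},{"dx":0.5,"dy":0,"dz":0,"wx":0,"wy":0,"wz":0,"claw":45}]'; python3 where.py; python3 wr.py
python3 - <<'E'
from look import *
f=optics.grab_frame("wrist")["frame"];s=optics.grab_frame("scene")["frame"][160:290,195:380]
cv2.imwrite("pics/m2.png",np.hstack([cv2.resize(f,(400,300)),cv2.resize(s,(400,300))]))
E
```

```text
clock: 8.5
position: [0.5709, 0.0071, 0.0263]
tool_rot: [3.142, 0.0, 1.432]
force: [0.0, -2.4, 0.3]
grip_width: 0.0382
finger_force: 1.1
clock 8.5 pos [0.5709 0.0071 0.0263] TCP in loader mm [  0.5 -23.5] yaw err deg 0.19 force [ 0.  -2.4  0.3] grip 0.0382 q [-0.38  0.78  0.38  1.89 -0.5   0.57  0.19]
box rows 60 width 89.6 mid x 0.7 at y 38.0 ang deg 0.2
plate few 0 [125. 125. 125. 126. 125.]
```

View pics/m2.png

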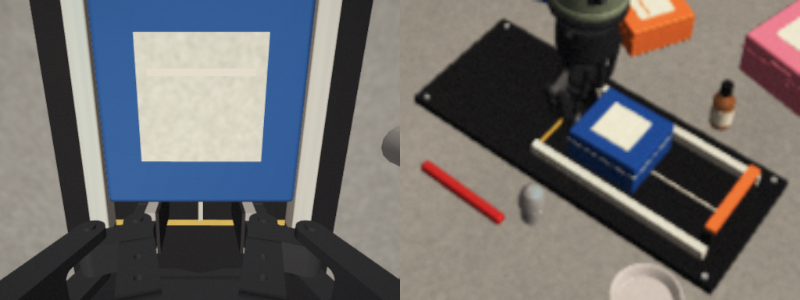

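The box is centred and square between the rails: seen from the wrist, the box middle is at x≈201 and the lane line at x≈200. I carry on pushing.

```bash
python3 -m handwheel '[{"dx":0.6,"dy":0,"dz":0,"wx":0,"wy":0,"wz":0,"claw":45},{"dx":1,"dy":0,"dz":0,"wx":0,"wy":0,"wz":0,"claw":45},{"dx":1.3,"dy":0,"dz":0,"wx":0,"wy":0,"wz":0,"claw":45},{"dx":1.3,"dy":0,"dz":0,"wx":0,"wy":0,"wz":0,"claw":45},{"dx":1.3,"dy":0,"dz":0,"wx":0,"wy":0,"wz":0,"claw":45},{"dx":1.2,"dy":0,"dz":0,"wx":0,"wy":0,"wz":0,"claw":45},{"dx":1,"dy":0,"dz":0,"wx":0,"wy":0,"wz":0,"claw":45},{"dx":0.6,"dy":0,"dz":0,"wx":0,"wy":0,"wz":0,"claw":45}]'; python3 where.py; python3 wr.py
```

```text
clock: 9.65
position: [0.5823, 0.0893, 0.0263]
tool_rot: [3.142, 0.0, 1.432]
force: [-1.0, -3.3, 0.5]
grip_width: 0.039
finger_force: 1.3
clock 9.65 pos [0.5823 0.0893 0.0263] TCP in loader mm [ 0.2 59.6] yaw err deg 0.19 force [-1.  -3.3  0.5] grip 0.039 q [-0.52  0.8   0.4   1.84 -0.51  0.6   0.06]
box rows 60 width 89.6 mid x 0.5 at y 121.0 ang deg 0.24
plate few 0 [126. 126. 125. 126. 125.]
```

Slow finish, in small steps, watching the force for the stop.

```bash
python3 -m handwheel '[{"dx":0.4,"dy":0,"dz":0,"wx":0,"wy":0,"wz":0,"claw":45},{"dx":0.4,"dy":0,"dz":0,"wx":0,"wy":0,"wz":0,"claw":45},{"dx":0.3,"dy":0,"dz":0,"wx":0,"wy":0,"wz":0,"claw":45},{"dx":0.3,"dy":0,"dz":0,"wx":0,"wy":0,"wz":0,"claw":45},{"dx":0.2,"dy":0,"dz":0,"wx":0,"wy":0,"wz":0,"claw":45}]'; python3 where.py;  python3 -m handwheel '[{"dx":0.2,"dy":0,"dz":0,"wx":0,"wy":0,"wz":0,"claw":45}]'; python3 -m handwheel '[{"dx":0.2,"dy":0,"dz":0,"wx":0,"wy":0,"wz":0,"claw":45}]'; python3 where.py
```

```text
clock: 10.32
position: [0.5845, 0.1047, 0.0263]
tool_rot: [-3.142, 0.0, 1.432]
force: [0.1, -0.8, -0.9]
grip_width: 0.0386
finger_force: 0.6
clock 10.325 pos [0.5845 0.1047 0.0263] TCP in loader mm [ 0.1 75.1] yaw err deg 0.18 force [ 0.1 -0.8 -0.9] grip 0.0386 q [-0.55  0.8   0.4   1.83 -0.51  0.61  0.03]
clock: 10.45
position: [0.5847, 0.1066, 0.0263]
tool_rot: [-3.141, 0.0, 1.432]
force: [0.1, -1.2, -0.4]
grip_width: 0.0385
finger_force: 0.6
clock: 10.58
position: [0.5849, 0.1084, 0.0263]
tool_rot: [-3.141, 0.0, 1.432]
force: [-5.7, -12.0, 1.4]
grip_width: 0.0387
finger_force: 6.8
clock 10.575 pos [0.5849 0.1084 0.0263] TCP in loader mm [ 0.1 78.8] yaw err deg 0.16 force [ -5.7 -12.    1.4] grip 0.0387 q [-0.56  0.81  0.41  1.83 -0.51  0.62  0.03]
```

```bash
python3 -m handwheel '[{"dx":0.05,"dy":0,"dz":0,"wx":0,"wy":0,"wz":0,"claw":45},{"dx":0,"dy":0,"dz":0,"wx":0,"wy":0,"wz":0,"claw":45},{"dx":-0.6,"dy":0,"dz":0,"wx":0,"wy":0,"wz":0,"claw":45},{"dx":-1.5,"dy":0,"dz":0,"wx":0,"wy":0,"wz":0,"claw":45},{"dx":-2,"dy":0,"dz":0,"wx":0,"wy":0,"wz":0,"claw":45},{"dx":-1,"dy":0,"dz":-3,"wx":0,"wy":0,"wz":0,"claw":45},{"dx":0,"dy":0,"dz":-5,"wx":0,"wy":0,"wz":0,"claw":45},{"dx":0,"dy":0,"dz":-5,"wx":0,"wy":0,"wz":0,"claw":45}]';python3 -m handwheel '[{"dx":-4,"dy":0,"dz":-3,"wx":0,"wy":0,"wz":0,"claw":45},{"dx":-5,"dy":0,"dz":0,"wx":0,"wy":0,"wz":0,"claw":45},{"dx":-5,"dy":0,"dz":0,"wx":0,"wy":0,"wz":0,"claw":45},{"dx":-5,"dy":0,"dz":0,"wx":0,"wy":0,"wz":0,"claw":45},{"dx":0,"dy":0,"dz":0,"wx":0,"wy":0,"wz":0,"claw":45},{"dx":0,"dy":0,"dz":0,"wx":0,"wy":0,"wz":0,"claw":45}]'; sed -i 's/\[.555,-.08,-.1\]/[.594,.169,-.142]/' look.py; python3 look.py
python3 - <<'E'
from look import *
f=optics.grab_frame("wrist")["frame"];s=optics.grab_frame("scene")["frame"][160:290,195:380]
cv2.imwrite("pics/m3.png",np.hstack([cv2.resize(f,(400,300)),cv2.resize(s,(400,300))]))
E
```

```text
clock: 11.58
position: [0.5776, 0.0566, 0.1577]
tool_rot: [-3.141, 0.0, 1.43]
force: [-0.5, 0.5, 0.3]
grip_width: 0.0386
finger_force: 0.0
clock: 12.32
position: [0.5513, -0.1302, 0.1862]
tool_rot: [-3.141, -0.0, 1.431]
force: [-0.2, 1.3, 0.0]
grip_width: 0.0384
finger_force: 0.0
top [ 0.5933  0.1687 -0.1347] 0.53 rel mm,deg [ -0.2 139.7   0.4]
scene [ 0.571   0.1654 -0.0448] 3.44 rel mm,deg [-22.9 132.6   5.5]
12.425 [ 0.5517 -0.129   0.1862] [-3.141 -0.     1.433] [0.5 0.4 0.2] 0.03857891542352757
```

View pics/m3.png

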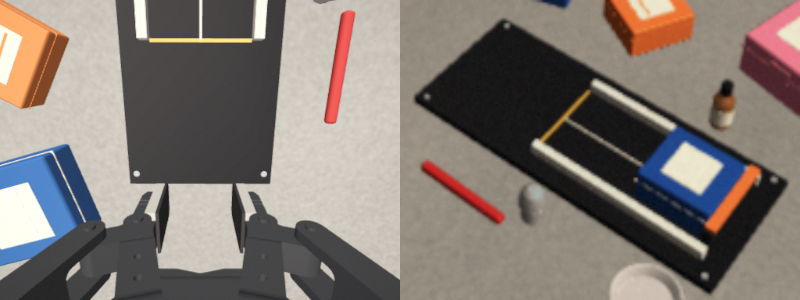

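The box sits against the orange stop between the rails. The top camera puts it at x -0.2 mm, y 139.7 mm, turned 0.4°. The scene-camera fit disagrees, but it fitted badly because the rail and stop hide part of the box, so I discount it. The arm is clear.

```bash
python3 -c "from workcell import job_done; print(job_done())"
```

```text
the job is handed in; nothing more can be done
None
```

The slide box was pushed home against the end stop and the job is handed in: the top camera puts it at x -0.2 mm, y 139.7 mm, 0.4° off square, the arm is clear, and I saw no sign that a rail or bystander was touched; no verdict was shown.

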